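# Set the cake turntable's speed lever and start it

### The job

Gently push the yellow post of the turntable's speed lever round its arc, without gripping it, until the white pointer points at the middle of the red dot. Then press the green start button down and let it spring back, leaving the lever at the red dot and the cake and everything else on the bench where they stand; nothing is to be pinched or lifted.

Things in the scene. Friction and masses are not known exactly. Their poses are not given: they have to be found in the camera images.
- turntable: motorised cake turntable, fixed to the bench: grey round foot 360 mm across and 14 mm high, steel plate 200 mm across with its top at 55 mm, centred on the foot. Origin on the turning axis at bench height; z up; -x points from the axis to the middle of the speed scale.
- speed_ring (a joint): black speed ring with a radial lever, turning about the turntable's vertical axis. 0 when the lever points along the turntable's -x, positive anticlockwise seen from above, rad; stops at -1.1 and 1.1. It turns freely against a small friction (about 1.3 N sideways at the post), has no spring and stays where it is left. The lever starts within 0.18 rad of 0.
- lever_post (a point): centre of the yellow upright post on the lever: round, 16 mm across, standing from 29 mm to 89 mm above the bench, 140 mm from the turning axis; this point is 60 mm above the bench. Only the post rises here: the lever arm under it is 14 mm wide with its top at 31 mm, and reaches to 157 mm from the axis with a white pointer tip.
- pointer_aim (a point): the spot the lever's white pointer aims at: on the lever's centre line, 9 mm beyond the tip, 166 mm from the turning axis, at the height of the dots' tops (17 mm).
- dot_red: red round dot, 20 mm across, 3 mm high, on the foot's speed scale, 166 mm from the turning axis; origin at its centre, underside. Red, black, blue and white dots occupy the four places at -0.84, -0.42, 0.42 and 0.84 rad of the speed ring, in an order that changes.
- dot_black: black dot, as the red one
- dot_blue: blue dot, as the red one
- dot_white: white dot, as the red one
- start (a joint): travel of the green start button, m: 0 released, 0.006 fully down; it springs back and needs about 4 N. It moves straight down.
- start_top (a point): centre of the top of the green start button, 30 mm across, in a black housing on the grey box (30 mm high) beside the foot; 52 mm above the bench when released, facing up.
- cake: ivory cake dummy standing loose on the steel plate, 124 mm across and 56 mm high (its top 111 mm above the bench); origin at the centre of its underside
- nozzle: loose steel piping nozzle, cone 32 mm across, 42 mm high, in front of the foot; origin under its centre
- cutter: loose steel ring cutter, 70 mm across, 35 mm high; origin under its centre
- jar: loose pink jar with red cap, 60 mm across, 85 mm high; origin under its centre
- bowl: loose steel bowl, 140 mm across, 60 mm high; origin under its centre
- spatula: loose spatula lying flat, wooden handle, about 280 mm long; origin near its middle
- colour: loose blue colour bottle, 40 mm across, 70 mm high; origin under its centre

How it is judged:
By the outcome, as a careful person would: the job done as asked, in the order asked, and still so for the second after the job is handed in, with the robot touching nothing.
It also fails if it takes over 45 s, if anything falls off the work surface, if the arm or the gripper's body presses on something with over 40 N, if the wrist force passes 120 N, or if a joint passes its speed limit or range.

### The arm

A 6-joint arm with a two-finger parallel gripper is mounted at the origin on the work surface. World frame = base frame: x ahead of the robot, y to its left, z up, the work surface at z = 0. Lengths are in m, angles in rad, forces in N, time in s.
With the tool pointing down it reaches from about 0.4 to 0.825 m from the base axis. Payload 7 kg.
Tool frame: the origin (TCP) lies midway between the tips of the shut fingers; the grasp point (between the pads) lies 19 mm behind it; y points along the fingers, z is the direction in which the jaws open and shut, and the axes are right-handed (so a half turn about y gives the same grasp; the last joint's range is limited). The gripper opens to 88 mm and grips with 3 to 60 N. Pads are 19 mm wide; open, the fingers measure 130 mm over their backs; the gripper's body (78 mm by 193 mm) begins 47 mm behind the grasp point.
Start: joints at [1.596, 0.359, 0.012, 0, -1.224, -0.288], TCP at [0.175, 0.652, 0.227] pointing down, gripper open.
Joint ranges: [-3.07, 3.07], [-1.43, 2.12], [-1.02, 1.25], [-3.03, 1.67], [-3.05, -0], [-3.03, 3.03]. Speed limits (rad/s): [2.39, 2.39, 3.01, 3.14, 3.14, 3.14].

### API

Orientations are given as [roll, pitch, yaw] about the fixed x, y, z axes, in that order (R = Rz(yaw) Ry(pitch) Rx(roll)).
In Python, from station import arm gives the robot as it stands.
- The arm moves only by the tool move_arm, never from a script. Its argument "deltas" is a list of rows, each an object with "dp": the shift along the tool's x, y, z in mm, a list of three; "rotation": the turn, a rotation vector about the tool's x, y, z in degrees, a list of three. A call has 1 to 5 rows; each row shifts and turns the pose as measured when the row begins, along the tool's axes as they then stand; what a row does not reach is not made up. A row lasts 1/12 s, in which the tool goes at most 41.7 mm and 7.16 degrees, less where a joint would pass 70% of its speed; a pose out of reach is approached as far as the arm can. A call is refused whole if a number of a shift passes 41.7 or a number of a turn 7.16, either way. A call with a gripper value outside its range is refused whole. "jaw" is the closure in counts, from 0 (fully open) to 255 (shut), set as the call begins (left out, the last holds). The fingers move at their own pace and stop on an object; "squeeze" is the grip in N (left out, the last holds). Time passes only in rows, so rows that do not move let the fingers close. It gives the time, the measured TCP pose, the force and the opening at its end, in the units of the state.
- arm.get_state(): the state, without advancing time (a new reading comes with each control period).
- arm.grab_frame(name): name is "scene" or "top" or "wrist"; returns a dict with "pixels" (480x640x3 uint8, red, green, blue), "z_map" (480x640 float32, m along the optical axis (not along the pixel's ray), 0 where there is no reading), "fx", "fy", "cx", "cy" (pixels), "cam_to_world" (4x4, takes a point from camera to world coordinates); the wrist camera has in their place "mount" (4x4, takes a point from camera to tool coordinates, whose origin is the TCP and whose axes are the tool frame's). Camera axes: x right, y down, z forward; pixel columns grow to the right and rows downward; lengths in m; the calibration is good to about 2 mm. A picture is of the moment at which its call begins: read the wrist's pose just before it.
- arm.job_done(): hands the job in, once; it reports no verdict.
The state is a dict: "t": time; "q": joint angles; "qd": joint speeds; "joint_efforts": joint torques, N m; "eef_pos": TCP position; "ee_rot": TCP orientation; "force": force on the tool from outside, world axes, zero at the start; "moment": the same for the moment, N m; "width": finger opening in m.
Only numpy, scipy, OpenCV 4.12 (cv2) and the standard library are available. Lean on these libraries where they do the work, as an engineer would, in place of code of your own. Each camera call takes 0.05 s, during which the arm holds its last target.

## Working session

There is one attempt and no reset: what is moved stays moved. The work goes in short steps, Python scripts to look and compute and a tool call to move; the robot and the scene stay as the last step left them, time stands still between calls to the robot, and variables do not carry over. Pictures are saved under pics/ and viewed, and the job is handed in when it is done.

Besides the shell and the picture viewer there is one more tool, called after "Emit:" as name(argument=value, ...) on one line, values as JSON. move_arm: Moves the arm, as the interface text tells. Its arguments: {"type":"object","properties":{"deltas":{"type":"array","items":{"type":"object","properties":{"dp":{"type":"array","items":{"type":"number"}},"rotation":{"type":"array","items":{"type":"number"}}}}},"jaw":{"type":"number"},"squeeze":{"type":"number"}},"required":["deltas"]}

```bash
mkdir -p pics; ls
python3 - <<'E'
from station import arm
import cv2,pickle
s=arm.get_state();print({k:s[k] for k in("t","q","eef_pos","ee_rot","force","width")})
for n in("scene","top"):
    f=arm.grab_frame(n);pickle.dump(f,open(f"{n}0.pkl","wb"));cv2.imwrite(f"pics/{n}0.png",f["pixels"][:,:,::-1]);print(f["fx"],f["cx"],f["cy"],f["cam_to_world"])
E
```

```text
pics
{'t': 0.0, 'q': array([ 1.59610998e+00,  3.59393231e-01,  1.10515781e-02, -3.49059566e-04,
       -1.22412649e+00, -2.88096789e-01]), 'eef_pos': array([0.17524619, 0.65133218, 0.22561563]), 'ee_rot': array([-1.56910017e+00,  1.60441959e-04,  2.87869078e+00]), 'force': array([-0.28933298, -0.21304582,  0.89814085]), 'width': 0.08731764668351408}
458.9767708336633 325.5871513714177 244.9541871867297 [[-0.31465703  0.65264023 -0.68923993  1.32401061]
 [ 0.94920257  0.21456258 -0.23016817  0.25560139]
 [-0.00233191 -0.72665235 -0.6870014   0.84554332]
 [ 0.          0.          0.          1.        ]]
457.6164526917702 316.9619214741764 239.74954629087793 [[-0.03808936 -0.97561996  0.21613629  0.28650307]
 [-0.99926735  0.03799615 -0.0045881  -0.00766861]
 [-0.00373611 -0.2161527  -0.97635242  1.09887024]
 [ 0.          0.          0.          1.        ]]
```

View pics/scene0.png

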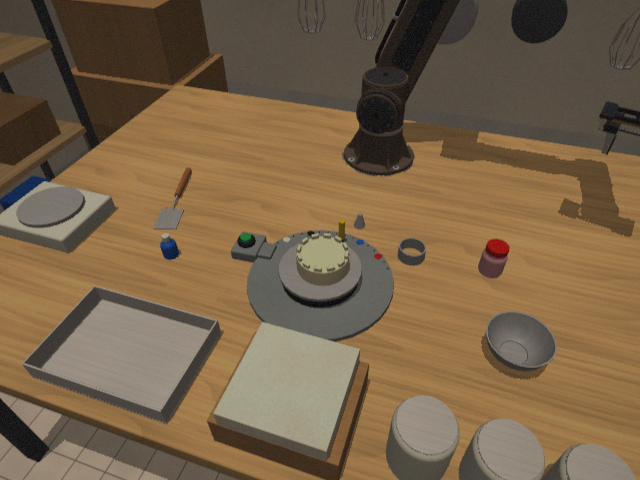

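View pics/top0.png

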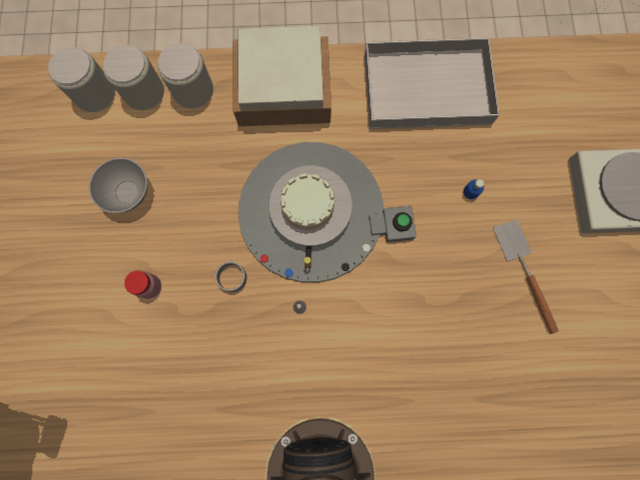

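The top view shows the foot centred near (311,211), the yellow post at (308,262), the red dot at (264,258) with blue between them at (289,272), the button at (403,221) and the nozzle at (300,307).

```bash
cat > h.py <<'E'
import cv2,pickle,numpy as np
def ray(f,u,v,z):
    M=f["cam_to_world"];d=M[:3,:3]@np.array([(u-f["cx"])/f["fx"],(v-f["cy"])/f["fy"],1]);o=M[:3,3]
    return o+d*(z-o[2])/d[2]
def proj(f,p):
    M=np.linalg.inv(f["cam_to_world"]);c=M[:3,:3]@p+M[:3,3];return c[0]/c[2]*f["fx"]+f["cx"],c[1]/c[2]*f["fy"]+f["cy"]
def blobs(f,lo,hi,win,mina=8):
    h=cv2.cvtColor(f["pixels"],cv2.COLOR_RGB2HSV);m=cv2.inRange(h,np.array(lo),np.array(hi))
    k=np.zeros_like(m);a,b,c,d=win;k[b:d,a:c]=m[b:d,a:c]
    n,l,s,c=cv2.connectedComponentsWithStats(k)
    return [(c[i].round(2),s[i]) for i in range(1,n) if s[i][4]>=mina]
E
python3 - <<'E'
from h import *
R={}
for n,w in(("top",(230,130,430,320)),("scene",(220,210,420,340))):
    f=pickle.load(open(n+"0.pkl","rb"))
    for nm,lo,hi,z in(("red",(0,140,100),(6,255,255),.017),("red2",(174,140,100),(180,255,255),.017),("blue",(100,130,80),(125,255,255),.017),("yel",(18,150,90),(32,255,255),.089),("grn",(55,120,40),(85,255,255),.052),("white",(15,5,200),(40,60,255),.017)):
        for c,s in blobs(f,lo,hi,w): print(n,nm,c,s,ray(f,*c,z).round(4))
    # foot
    hs=cv2.cvtColor(f["pixels"],cv2.COLOR_RGB2HSV)
    a,b,c,d=w; print(hs[250 if n=="top" else 310, 290:294])
    m=((hs[...,1]<50)&(hs[...,2]<140)).astype(np.uint8); m=cv2.morphologyEx(m,cv2.MORPH_OPEN,np.ones((3,3)))
    x=np.zeros_like(m);x[b:d,a:c]=m[b:d,a:c]
    cv2.imwrite(f"pics/foot_{n}.png",x*255)
f=pickle.load(open("top0.pkl","rb"))
cv2.imwrite("pics/crop0.png",cv2.resize(f["pixels"][130:330,220:430,::-1],None,fx=3.5,fy=3,interpolation=cv2.INTER_CUBIC)[:600])
E
```

```text
top red [263.95 258.07] [261 255   7   7  44] [0.4859 0.1162 0.017 ]
top blue [288.5 272.5] [285 269   8   8  42] [0.4487 0.0581 0.017 ]
top grn [402.86 219.77] [397 214  12  13  99] [ 0.5587 -0.2174  0.052 ]
[[ 23  19 122]
 [ 24  21 122]
 [ 24  21 122]
 [ 24  21 122]]
scene red [377.86 255.82] [375 254   7   5  28] [0.4894 0.118  0.017 ]
scene blue [359.5 241.5] [357 240   6   4  24] [0.4521 0.0591 0.017 ]
scene yel [341.5 221. ] [339 219   6   5  26] [0.4683 0.0127 0.089 ]
scene grn [245.45 237.54] [240 233  12  10  91] [ 0.5658 -0.214   0.052 ]
[[ 30  18  98]
 [ 30  18  98]
 [ 24  25 101]
 [ 30  18  97]]
```

View pics/crop0.png

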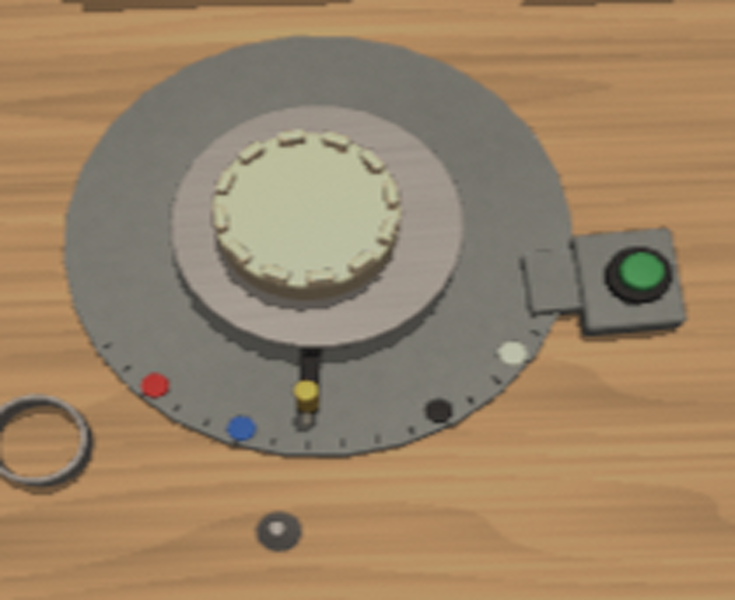

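View pics/foot_top.png

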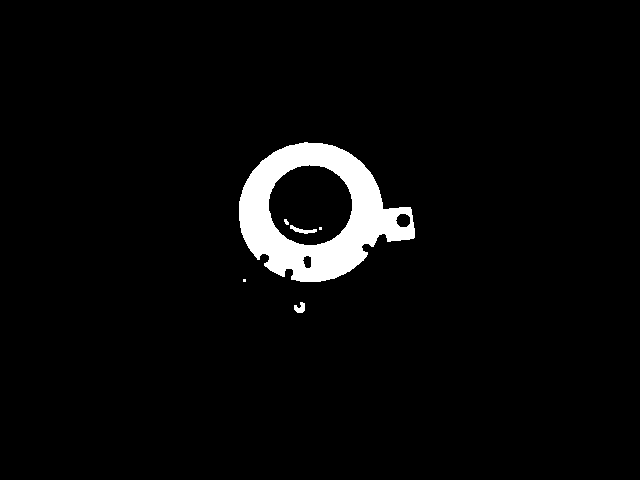

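Run:
```python
from h import *
from scipy.optimize import least_squares
for n in("top","scene"):
    f=pickle.load(open(n+"0.pkl","rb"));m=cv2.imread(f"pics/foot_{n}.png",0)
    nn,l,s,c=cv2.connectedComponentsWithStats(m);i=1+np.argmax(s[1:,4])
    ct=max(cv2.findContours((l==i).astype(np.uint8),0,1)[0],key=len)[:,0]
    P=np.array([ray(f,u,v,.014)[:2] for u,v in ct])
    r=least_squares(lambda p:np.hypot(*(P-p[:2]).T)-p[2],[.6,0,.18],loss="soft_l1",f_scale=.002).x
    print(n,"foot",r.round(4))
    red=blobs(f,(0,140,100),(6,255,255),(220,210,420,340))[0][0]
    a=ray(f,*red,.017)[:2];blu=blobs(f,(100,130,80),(125,255,255),(220,210,420,340))[0][0];b=ray(f,*blu,.017)[:2]
    for q in(a,b): d=q-r[:2];print(np.hypot(*d),np.arctan2(-d[1],-d[0]))
    # depth-based 3D check of button and dot
    g=blobs(f,(55,120,40),(85,255,255),(220,200,420,340))[0][0]
    for p in(red,blu,g):
        u,v=p.round().astype(int);Z=f["z_map"][v,u];M=f["cam_to_world"]
        print("depth",(M[:3,:3]@np.array([(p[0]-f["cx"])/f["fx"]*Z,(p[1]-f["cy"])/f["fy"]*Z,Z])+M[:3,3]).round(4))
f=pickle.load(open("top0.pkl","rb"));h=cv2.cvtColor(f["pixels"],cv2.COLOR_RGB2HSV);print(h[258:264,305:311].tolist())
print(ray(f,307.6,259.5,.089))
```

```text
top foot [ 0.6041 -0.0013  0.1776]
0.1666278552367997 -0.7826845143744012
0.16633393726673354 -0.3654678213373169
depth [0.4862 0.1163 0.0157]
depth [0.4486 0.0581 0.0176]
depth [ 0.5582 -0.217   0.054 ]
scene foot [6.105e-01 1.000e-04 1.749e-01]
0.16900639338292545 -0.7722161319925595
0.16903719024477148 -0.35679657877831483
depth [0.4914 0.1183 0.019 ]
depth [0.4564 0.0601 0.0211]
depth [ 0.5661 -0.2138  0.0524]
[[[25, 145, 179], [25, 147, 184], [25, 146, 185], [25, 147, 184], [25, 148, 176], [24, 141, 123]], [[25, 147, 184], [25, 147, 184], [26, 143, 185], [26, 145, 185], [26, 145, 186], [25, 144, 142]], [[25, 147, 185], [26, 145, 185], [26, 143, 185], [26, 143, 185], [26, 143, 185], [26, 141, 145]], [[25, 149, 180], [26, 143, 185], [26, 143, 185], [27, 143, 186], [25, 146, 182], [24, 146, 136]], [[23, 154, 149], [25, 147, 179], [26, 143, 185], [25, 147, 174], [23, 151, 140], [22, 145, 95]], [[22, 156, 95], [23, 153, 120], [24, 151, 123], [23, 153, 110], [21, 157, 91], [20, 152, 79]]]
[0.46561514 0.01025693 0.089     ]
```

```bash
cat > go.py <<'E'
import sys,numpy as np
from scipy.spatial.transform import Rotation as Ro
from station import arm
s=arm.get_state();R=Ro.from_euler("xyz",s["ee_rot"]).as_matrix()
t=np.array(list(map(float,sys.argv[1:4])))
d=R.T@(t-s["eef_pos"])*1000;n=np.linalg.norm(d)
print("t",s["t"],"pos",s["eef_pos"].round(4),"rot",s["ee_rot"].round(4),"F",s["force"].round(2),"w",round(s["width"],4))
print("tool mm",d.round(1),"rows@40",n/40)
if len(sys.argv)>4:
    Rt=Ro.from_euler("xyz",[-np.pi/2,0,float(sys.argv[4])]).as_matrix();print("rot deg",np.degrees(Ro.from_matrix(R.T@Rt).as_rotvec()).round(2))
E
python3 go.py .48 .33 .226 2.708
```

```text
t 0.1 pos [0.1753 0.6514 0.2257] rot [-1.5693e+00  1.0000e-04  2.8786e+00] F [ 0.17 -0.01 -0.68] w 0.0877
tool mm [-3.778e+02  1.000e-01  2.312e+02] rows@40 11.072350798709817
rot deg [-0.08  9.78 -0.01]
```

Emit:
move_arm(deltas=[{"dp": [-17,0,10],"rotation": [0,0,0]},{"dp": [-34,0,21],"rotation": [0,0,0]},{"dp": [-34,0,21],"rotation": [0,0,0]},{"dp": [-34,0,21],"rotation": [0,0,0]},{"dp": [-34,0,21],"rotation": [0,0,0]}], jaw=255, squeeze=10)

```text
t: 0.52
eef_pos: [0.2977, 0.5194, 0.2213]
ee_rot: [-1.564, 0.0, 2.888]
force: [-0.7, 0.3, 0.9]
width: 0.0598
```

Emit:
move_arm(deltas=[{"dp": [-34,0,21],"rotation": [0,0,0]},{"dp": [-34,0,21],"rotation": [0,0,0]},{"dp": [-34,0,21],"rotation": [0,0,0]},{"dp": [-34,0,21],"rotation": [0,0,0]},{"dp": [-34,0,21],"rotation": [0,0,0]}])

```text
t: 0.93
eef_pos: [0.439, 0.3658, 0.2213]
ee_rot: [-1.562, -0.001, 2.889]
force: [1.5, 0.8, -0.1]
width: 0.0262
```

```bash
python3 go.py .452 -.045 .226 2.708
```

```text
t 0.9333 pos [0.439  0.3658 0.2213] rot [-1.5621e+00 -5.0000e-04  2.8894e+00] F [ 1.52  0.79 -0.06] w 0.0262
tool mm [-115.1   -1.3  394.6] rows@40 10.2762885601399
rot deg [-5.000e-01  1.039e+01 -1.000e-02]
```

Emit:
move_arm(deltas=[{"dp": [-11,0,38],"rotation": [0,0,0]},{"dp": [-11,0,38],"rotation": [0,0,0]},{"dp": [-11,0,38],"rotation": [0,0,0]},{"dp": [-11,0,38],"rotation": [0,0,0]},{"dp": [-11,0,38],"rotation": [0,0,0]}])

```text
t: 1.35
eef_pos: [0.4473, 0.1583, 0.2203]
ee_rot: [-1.558, -0.002, 2.886]
force: [0.8, -0.6, -0.1]
width: 0.0004
```

Emit:
move_arm(deltas=[{"dp": [-11,0,38],"rotation": [0,0,0]},{"dp": [-11,0,38],"rotation": [0,0,0]},{"dp": [-11,0,38],"rotation": [0,0,0]},{"dp": [0,0,0],"rotation": [0,5,0]},{"dp": [0,0,0],"rotation": [0,5,0]}])

```text
t: 1.77
eef_pos: [0.4457, 0.0255, 0.2214]
ee_rot: [-1.557, -0.0, 2.704]
force: [-0.2, 0.7, 0.1]
width: 0.0007
```

```bash
python3 go.py .452 -.045 .2 2.708
python3 - <<'E'
from station import arm
import cv2,pickle
s=arm.get_state();f=arm.grab_frame("wrist");f["s"]=s;pickle.dump(f,open("w1.pkl","wb"));cv2.imwrite("pics/w1.png",f["pixels"][:,:,::-1]);print(f["mount"])
E
```

```text
t 1.7667 pos [0.4457 0.0255 0.2214] rot [-1.5573 -0.      2.7044] F [-0.16  0.71  0.11] w 0.0007
tool mm [-35.5  22.2  60.9] rows@40 1.8488800207582212
rot deg [-0.77 -0.21  0.  ]
[[-8.83884345e-04  9.58854844e-01  2.83895415e-01 -7.50806786e-02]
 [ 3.11903623e-04 -2.83895248e-01  9.58855250e-01 -1.56836828e-01]
 [ 9.99999561e-01  9.36065154e-04 -4.81397345e-05  6.18816289e-04]
 [ 0.00000000e+00  0.00000000e+00  0.00000000e+00  1.00000000e+00]]
```

View pics/w1.png

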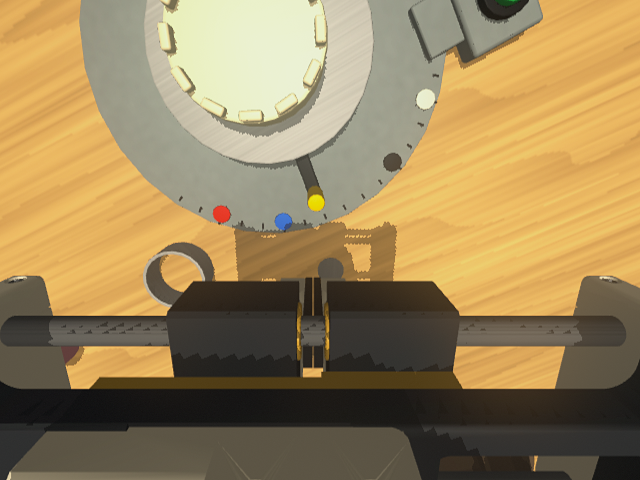

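The wrist view shows red at (222,213), blue (283,221), black (392,161), white (425,99) and the post top at (316,202), with the shut fingers at (313,320).

```bash
cat >> h.py <<'E'
from scipy.spatial.transform import Rotation as Ro
def wristcam(f):
    s=f["s"];T=np.eye(4);T[:3,:3]=Ro.from_euler("xyz",s["ee_rot"]).as_matrix();T[:3,3]=s["eef_pos"];f["cam_to_world"]=T@f["mount"];return f
COL={"red":((0,140,100),(6,255,255),.017),"blue":((100,130,80),(125,255,255),.017),"yel":((24,180,150),(34,255,255),.089),"grn":((55,120,40),(85,255,255),.052)}
E
python3 - <<'E'
from h import *
f=wristcam(pickle.load(open("w1.pkl","rb")))
for n,(lo,hi,z) in COL.items():
    for c,s in blobs(f,lo,hi,(100,0,640,260),30): print(n,c,s,ray(f,*c,z).round(4))
for n,c in(("black",(392,161)),("white",(425,99))): print(n,ray(f,*c,.017).round(4))
M=f["mount"];c=np.linalg.inv(M)@np.array([0,0,0,1]);print("TCP px",c[0]/c[2]*f["fx"]+f["cx"],c[1]/c[2]*f["fy"]+f["cy"],f["fx"])
v,u=np.mgrid[0:480,0:640];Z=f["z_map"]
P=np.stack([(u-f["cx"])/f["fx"]*Z,(v-f["cy"])/f["fy"]*Z,Z],-1)@M[:3,:3].T+M[:3,3]
for (a,b) in((320,285),(340,290),(440,290),(400,340),(200,300),(305,290),(313,280),(230,340),(300,375),(325,300)): print((a,b),(P[b,a]*1000).round(1))
E
```

```text
red [221.15 213.77] [213 206  18  17 235] [0.4851 0.1152 0.017 ]
blue [282.94 221.05] [275 213  17  17 213] [0.4486 0.057  0.017 ]
yel [315.78 202.  ] [308 194  17  17 212] [0.4648 0.0109 0.089 ]
grn [506.84   1.94] [496   0  24   6 100] [ 0.5455 -0.207   0.052 ]
black [ 0.458  -0.0773  0.017 ]
white [ 0.5011 -0.1298  0.017 ]
TCP px 311.3526614365946 292.11400284189205 331.48214524267445
(320, 285) [-7.5 -7.8  4.3]
(340, 290) [-37.1 -76.2   7.9]
(440, 290) [104.5 224.7 160.9]
(400, 340) [-29.7 -88.1  21.4]
(200, 300) [-36.5 -80.8 -27.8]
(305, 290) [ -7.5 -13.5  -2.9]
(313, 280) [ 89.6 221.4   1.2]
(230, 340) [-30.5 -89.2 -18.7]
(300, 375) [ -2.6 -66.7  -3.4]
(325, 300) [ -4.8 -18.4   6.4]
```

Run:
```python
from h import *
f=pickle.load(open("w1.pkl","rb"));M=f["mount"]
v,u=np.mgrid[0:480,0:640];Z=f["z_map"]
P=(np.stack([(u-f["cx"])/f["fx"]*Z,(v-f["cy"])/f["fy"]*Z,Z],-1)@M[:3,:3].T+M[:3,3])*1000
P=P[Z>0]
for a in range(-100,10,10):
    q=P[(P[:,1]>=a)&(P[:,1]<a+10)&(abs(P[:,2])<120)]
    if len(q): print(a,len(q),q.min(0).round(1),q.max(0).round(1))
# circle fit of dots, all with r=.166 about centre
f=wristcam(f)
from scipy.optimize import least_squares
D=np.array([[.4851,.1152],[.4486,.057],[.458,-.0773],[.5011,-.1298]]);A=np.array([-.84,-.42,.42,.84])
r=least_squares(lambda p:(np.c_[p[0]-.166*np.cos(A+p[2]),p[1]-.166*np.sin(A+p[2])]-D).ravel(),[.6,0,0]);print(r.x,(r.fun*1000).round(1))
d=np.array([.4648,.0109])-r.x[:2];print("post r",np.hypot(*d),"world ang",np.arctan2(-d[1],-d[0]))
```

```text
-100 10667 [ -36.5 -100.   -67.4] [  2. -90.  70.]
-90 32314 [-37.9 -90.  -81.5] [ 24.5 -80.   83.5]
-80 13108 [-38.2 -80.  -86.9] [ 32.8 -70.   88.9]
-70 2995 [-38.  -70.  -87.5] [ 39.5 -60.5  88.7]
-60 43 [ -3.2 -59.9  -3.4] [ 11.2 -50.    4.7]
-50 426 [-10.  -50.   -3.4] [ 11.8 -40.5   4.7]
-40 188 [ -9.8 -39.9  -4.2] [ -6.8 -30.1   5. ]
-30 181 [ -9.4 -30.   -5.5] [ -6.6 -20.    6.7]
-20 344 [ -9.9 -20.   -5.9] [ -1.1 -10.    7.1]
-10 287 [-10.  -10.  -15.2] [-7.2 -0.  16.4]
0 10 [-7.9  0.1 -3.3] [-7.4  1.3  3.9]
[ 6.04095866e-01 -8.03307384e-06  6.64964848e-02] [ 0.2  0.8 -0.2  0.5 -0.6 -0.3  0.7 -0.9]
post r 0.13972230834049118 world ang -0.07814889500069495
```

```bash
python3 go.py .444 -.036 .062 2.708
```

```text
t 1.8167 pos [0.4454 0.0256 0.2213] rot [-1.5569e+00 -3.0000e-04  2.6987e+00] F [-0.97 -0.69 -0.46] w 0.0005
tool mm [-25.2 160.1  54.1] rows@40 4.27138888549686
rot deg [-0.8  -0.54  0.02]
```

Emit:
move_arm(deltas=[{"dp": [-13,0,29],"rotation": [-0.8,0,0]},{"dp": [-13,0,29],"rotation": [0,0,0]},{"dp": [0,0,0],"rotation": [0,0,0]},{"dp": [0,30,0],"rotation": [0,0,0]},{"dp": [0,30,0],"rotation": [0,0,0]}])

```text
t: 2.23
eef_pos: [0.4472, -0.0399, 0.1656]
ee_rot: [-1.579, 0.009, 2.709]
force: [0.1, 0.8, -1.4]
width: 0.0007
```

```bash
python3 go.py .444 -.036 .062 2.708
```

```text
t 2.2333 pos [ 0.4472 -0.0399  0.1656] rot [-1.5787  0.0092  2.7093] F [ 0.06  0.84 -1.38] w 0.0007
tool mm [  5.5 103.6  -1.4] rows@40 2.59341619100694
rot deg [ 0.45  0.08 -0.53]
```

Emit:
move_arm(deltas=[{"dp": [2,30,0],"rotation": [0.4,0,-0.5]},{"dp": [2,30,0],"rotation": [0,0,0]},{"dp": [0,25,0],"rotation": [0,0,0]},{"dp": [0,8,0],"rotation": [0,0,0]},{"dp": [0,0,0],"rotation": [0,0,0]}])

```text
t: 2.65
eef_pos: [0.4398, -0.0385, 0.0644]
ee_rot: [-1.569, -0.004, 2.719]
force: [0.3, 0.5, 0.1]
width: 0.0001
```

```bash
cat > w.py <<'E'
import sys,os
from h import *
from station import arm
n=sys.argv[1];s=arm.get_state();f=arm.grab_frame("wrist");f["s"]=s;wristcam(f);pickle.dump(f,open(n+".pkl","wb"));cv2.imwrite(f"pics/{n}.png",f["pixels"][:,:,::-1])
print(s["t"],s["eef_pos"].round(4),s["ee_rot"].round(4),s["force"].round(2))
for k,(lo,hi,z) in COL.items():
    for c,b in blobs(f,lo,hi,(0,0,640,290),30):
        p=ray(f,*c,z);d=p[:2]-[.6041,0];print(k,c,b[4],p.round(4),"r",np.hypot(*d).round(4),"ang",np.arctan2(-d[1],-d[0]).round(4))
E
python3 go.py .444 -.036 .062 2.708;python3 w.py w2
```

```text
t 2.65 pos [ 0.4398 -0.0385  0.0644] rot [-1.5685 -0.0041  2.719 ] F [0.34 0.54 0.05] w 0.0001
tool mm [-2.8  2.4 -4. ] rows@40 0.13539132502112997
rot deg [-0.13  0.63  0.23]
2.65 [ 0.4398 -0.0385  0.0644] [-1.5685 -0.0041  2.719 ] [0.34 0.54 0.05]
red [ 76.22 283.9 ] 309 [0.4889 0.1119 0.017 ] r 0.1606 ang -0.771
```

View pics/w2.png

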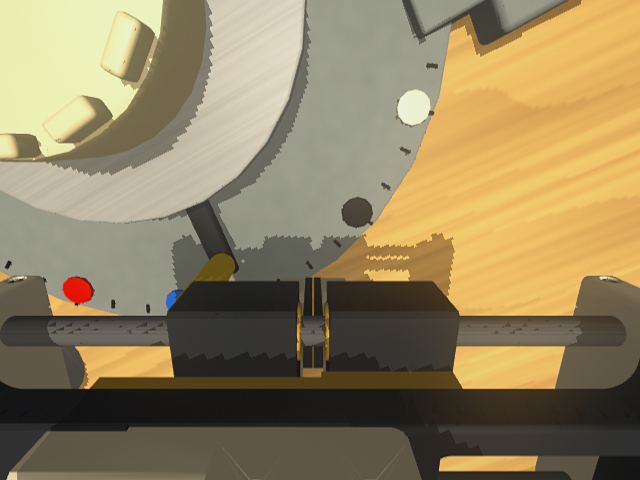

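Emit:
move_arm(deltas=[{"dp": [1,1,-6],"rotation": [0,0.5,0]},{"dp": [0,1,-6],"rotation": [0,0,0]},{"dp": [0,0,-6],"rotation": [0,0,0]},{"dp": [0,0,-6],"rotation": [0,0,0]},{"dp": [0,0,-4],"rotation": [0,0,0]}])

```text
t: 3.12
eef_pos: [0.454, -0.0092, 0.0664]
ee_rot: [-1.573, 0.0, 2.712]
force: [-1.5, -1.3, -0.3]
width: 0.0003
```

Emit:
move_arm(deltas=[{"dp": [0,0,-5],"rotation": [0,0,0]},{"dp": [0,0,-7],"rotation": [0,0,0]},{"dp": [0,0,-7],"rotation": [0,0,0]},{"dp": [0,0,-7],"rotation": [0,0,0]},{"dp": [0,0,-7],"rotation": [0,0,0]}])

```text
t: 3.53
eef_pos: [0.4668, 0.0231, 0.0667]
ee_rot: [-1.57, -0.002, 2.712]
force: [-1.3, -1.6, 0.5]
width: 0.0003
```

```bash
python3 w.py w3
```

```text
3.5333 [0.4668 0.0231 0.0667] [-1.5705e+00 -1.8000e-03  2.7121e+00] [-1.27 -1.63  0.53]
red [176.27 283.01] 308 [0.4892 0.1136 0.017 ] r 0.1615 ang -0.7797
```

View pics/w3.png

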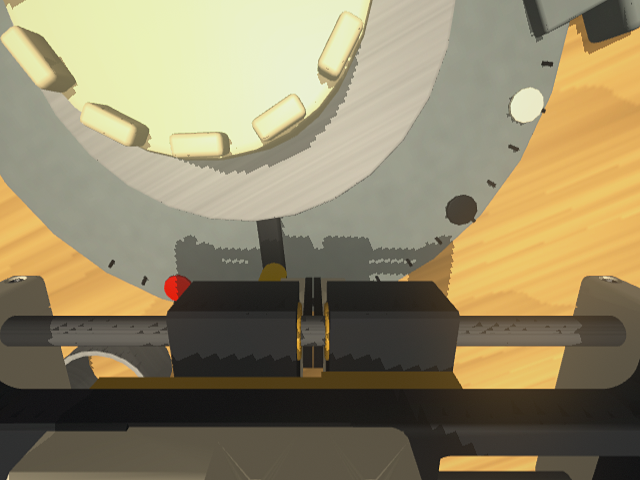

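Emit:
move_arm(deltas=[{"dp": [0,0,-7],"rotation": [0,0,0]},{"dp": [0,0,-7],"rotation": [0,0,0]},{"dp": [0,0,-7],"rotation": [0,0,0]},{"dp": [0,0,-7],"rotation": [0,0,0]},{"dp": [0,0,-4],"rotation": [0,0,0]}])

```text
t: 4.0
eef_pos: [0.4835, 0.0566, 0.0671]
ee_rot: [-1.572, 0.0, 2.713]
force: [0.5, -2.3, 0.1]
width: 0.0006
```

```bash
python3 w.py w4
python3 - <<'E'
from h import *
from station import arm
for n in("scene","top"):
    f=arm.grab_frame(n);pickle.dump(f,open(n+"4.pkl","wb"));
    b=(330,200,430,280) if n=="scene" else (220,200,320,300)
    cv2.imwrite(f"pics/{n}4.png",cv2.resize(f["pixels"][b[1]:b[3],b[0]:b[2],::-1],None,fx=5,fy=5,interpolation=cv2.INTER_CUBIC))
E
```

```text
4.0 [0.4835 0.0566 0.0671] [-1.5721e+00  2.0000e-04  2.7131e+00] [ 0.47 -2.34  0.1 ]
red [231.71 278.82] 56 [0.493  0.1116 0.017 ] r 0.1575 ang -0.7877
```

View pics/scene4.png

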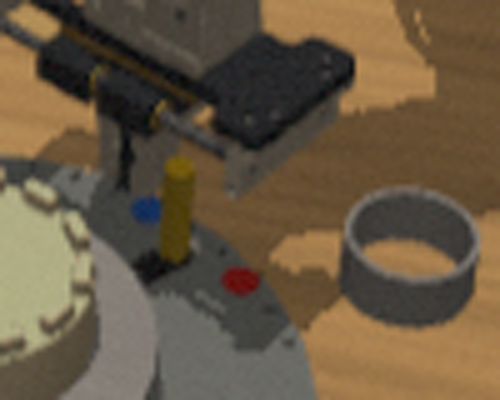

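View pics/top4.png

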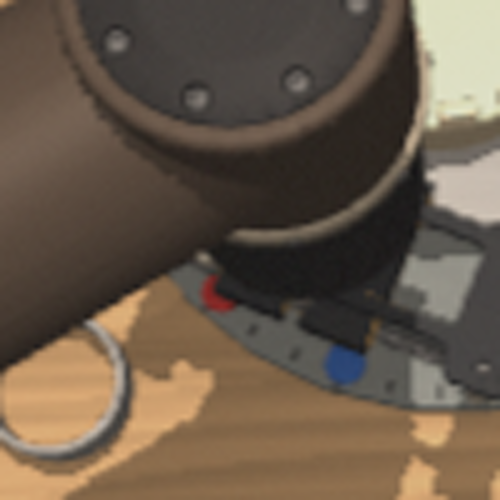

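View pics/w4.png

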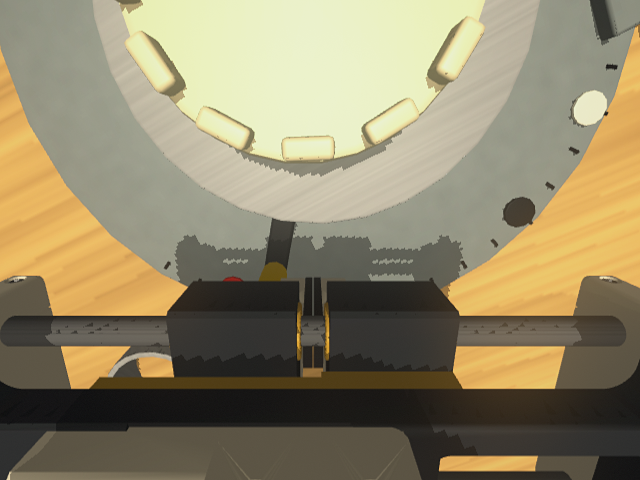

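```bash
cat > lev.py <<'E'
import sys
from h import *
C=np.array([.6041,0])
def scene(f):
    h=cv2.cvtColor(f["pixels"],cv2.COLOR_RGB2HSV);m=cv2.inRange(h,np.array((15,130,60)),np.array((34,255,255)))
    for c,s in blobs(f,(15,150,60),(34,255,255),(330,205,410,275),15):
        x0,y0,w,hh,a=s
        # post body columns are vertical-ish: top disc centre ~ w/2, 2.5px below blob top
        p=ray(f,x0+(w-1)/2,y0+2,.089)[:2]-[.004,.0023];d=p-C;print("scene post",c,s,p.round(4),"r",np.hypot(*d).round(4),"ang",np.arctan2(-d[1],-d[0]).round(4))
def wrist(f,rows,u0,u1):
    g=cv2.cvtColor(f["pixels"],cv2.COLOR_RGB2GRAY)
    for r in rows:
        x=g[r,u0:u1].astype(int);k=np.where(x<60)[0]
        if len(k):
            a,b=ray(f,u0+k[0]-.5,r,.031)[:2],ray(f,u0+k[-1]+.5,r,.031)[:2];p=(a+b)/2;d=p-C
            print(r,u0+k[0],u0+k[-1],"w",np.hypot(*(a-b)).round(4),"r",np.hypot(*d).round(4),"ang",np.arctan2(-d[1],-d[0]).round(4))
E
python3 - <<'E'
from lev import *
scene(pickle.load(open("scene0.pkl","rb")));scene(pickle.load(open("scene4.pkl","rb")))
f=pickle.load(open("w4.pkl","rb"));g=cv2.cvtColor(f["pixels"],cv2.COLOR_RGB2GRAY);print(g[230,255:305],g[250,255:305])
wrist(f,range(222,262,5),255,305)
E
```

```text
scene post [341.44 227.97] [338 219   7  21 110] [0.4647 0.0092] r 0.1397 ang -0.0656
scene post [365.03 240.84] [362 231   7  21 119] [0.4899 0.0787] r 0.1387 ang -0.6033
[153 153 153 155 153 155 155 155 154 154 155 154 155 156 161  72  58  64
  66  66  65  65  65  66  65  66  66  66  67  66  66  66  66  67  67  65
  60  56  74 126 124 152 153 152 152 151 151 152 151 152] [ 97  97  95 135 137  97  94  97  96  97  98 101  55  47  48  50  49  49
  49  50  49  49  49  50  50  49  49  50  50  49  50  50  48  46  46  98
  97  95  95  95  95  96  96  95  96  96  97  96  96  96]
222 292 294 w 0.0018 r 0.1054 ang -0.5472
227 292 293 w 0.0012 r 0.1085 ang -0.547
232 271 292 w 0.0133 r 0.1125 ang -0.6028
237 270 291 w 0.0133 r 0.1157 ang -0.6039
242 268 290 w 0.014 r 0.119 ang -0.6075
247 268 289 w 0.0135 r 0.1222 ang -0.6061
252 267 289 w 0.0141 r 0.1255 ang -0.6046
257 266 288 w 0.0142 r 0.1288 ang -0.6057
```

Emit:
move_arm(deltas=[{"dp": [0,0,-5],"rotation": [0,0,0]},{"dp": [0,0,-5],"rotation": [0,0,0]},{"dp": [0,0,-4],"rotation": [0,0,0]},{"dp": [0,0,-3],"rotation": [0,0,0]},{"dp": [0,0,0],"rotation": [0,0,0]}])

```text
t: 4.57
eef_pos: [0.4907, 0.0721, 0.0672]
ee_rot: [-1.572, 0.0, 2.712]
force: [-0.1, -0.4, -0.2]
width: 0.0009
```

```bash
cat > m.py <<'E'
import sys
from lev import *
from station import arm
n=sys.argv[1]
s=arm.get_state();f=arm.grab_frame("wrist");f["s"]=s;wristcam(f);pickle.dump(f,open(n+".pkl","wb"));cv2.imwrite(f"pics/{n}.png",f["pixels"][:,:,::-1])
print(s["t"],s["eef_pos"].round(4),s["ee_rot"].round(4),s["force"].round(2))
wrist(f,range(237,262,5),245,305)
f=arm.grab_frame("scene");scene(f);pickle.dump(f,open("s"+n+".pkl","wb"))
b=(330,200,430,280);cv2.imwrite(f"pics/s{n}.png",cv2.resize(f["pixels"][b[1]:b[3],b[0]:b[2],::-1],None,fx=7,fy=7,interpolation=cv2.INTER_CUBIC))
E
python3 m.py w5
```

```text
4.5667 [0.4907 0.0721 0.0672] [-1.5719e+00  2.0000e-04  2.7122e+00] [-0.14 -0.35 -0.19]
237 272 294 w 0.0139 r 0.1194 ang -0.7335
242 270 293 w 0.0146 r 0.1227 ang -0.7335
247 269 291 w 0.0141 r 0.126 ang -0.7334
252 267 289 w 0.0141 r 0.1295 ang -0.7357
257 266 288 w 0.0142 r 0.1328 ang -0.7334
scene post [369.06 244.8 ] [366 235   8  21 123] [0.5006 0.0929] r 0.139 ang -0.7315
```

View pics/w5.png

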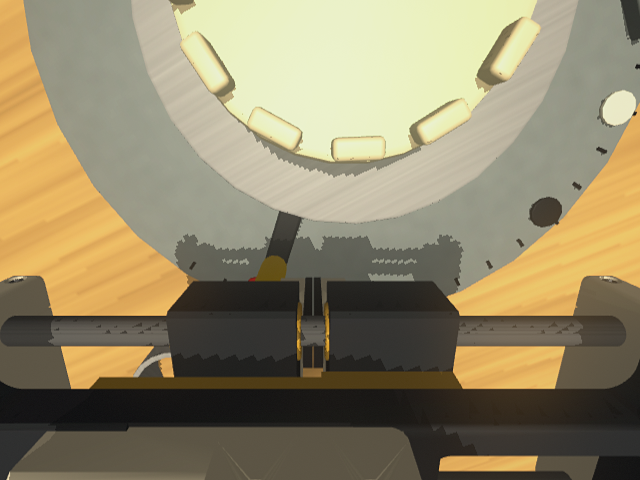

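View pics/sw5.png

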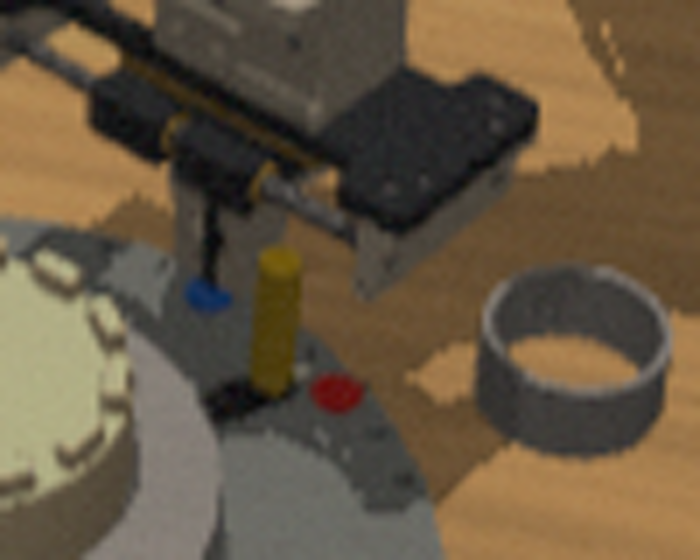

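Run:
```python
from lev import *
for n in("w4","w5"):
    f=pickle.load(open(n+".pkl","rb"));g=cv2.cvtColor(f["pixels"],cv2.COLOR_RGB2HSV)
    for nm,m,x in(("black",(g[...,2]<90)&(g[...,1]<90),(490,185,580,235)),("white",(g[...,2]>225)&(g[...,1]<70),(550,80,640,135))):
        k=np.zeros(g.shape[:2],np.uint8);a,b,c,d=x;k[b:d,a:c]=m[b:d,a:c]
        nn,l,s,ce=cv2.connectedComponentsWithStats(k);i=1+np.argmax(s[1:,4]);p=ray(f,*ce[i],.017)[:2];q=p-C
        print(n,nm,ce[i].round(1),s[i],p.round(4),np.hypot(*q).round(4),np.arctan2(-q[1],-q[0]).round(4))
```

```text
w4 black [518.1 211. ] [503 197  32  30 688] [ 0.4588 -0.0761] 0.164 0.4821
w4 white [589.8 107.5] [574  91  33  34 838] [ 0.5017 -0.1296] 0.1652 0.9018
w5 black [544.9 211.1] [530 197  32  30 704] [ 0.4586 -0.076 ] 0.1641 0.4815
w5 white [618.7 107.5] [603  91  33  34 834] [ 0.5017 -0.1294] 0.1651 0.9014
```

Emit:
move_arm(deltas=[{"dp": [0,0,-2.5],"rotation": [0,0,0]},{"dp": [0,0,-2],"rotation": [0,0,0]},{"dp": [0,0,0],"rotation": [0,0,0]}])

```text
t: 4.92
eef_pos: [0.4923, 0.076, 0.0672]
ee_rot: [-1.572, -0.0, 2.712]
force: [0.7, -1.1, 0.2]
width: 0.0004
```

```bash
python3 m.py w6
```

```text
4.9167 [0.4923 0.076  0.0672] [-1.5717 -0.      2.7118] [ 0.68 -1.12  0.25]
237 272 294 w 0.0139 r 0.1208 ang -0.7654
242 270 293 w 0.0146 r 0.1242 ang -0.7645
247 268 291 w 0.0147 r 0.1276 ang -0.766
252 267 289 w 0.0141 r 0.131 ang -0.7651
257 284 287 w 0.0025 r 0.1327 ang -0.7248
scene post [370.   245.94] [367 236   7  21 119] [0.5038 0.0949] r 0.1381 ang -0.7577
```

Emit:
move_arm(deltas=[{"dp": [0,0,15],"rotation": [0,0,0]},{"dp": [0,0,20],"rotation": [0,0,0]},{"dp": [0,0,15],"rotation": [0,0,0]},{"dp": [0,-35,0],"rotation": [0,0,0]},{"dp": [0,-35,0],"rotation": [0,0,0]}])

```text
t: 5.43
eef_pos: [0.4647, 0.0256, 0.132]
ee_rot: [-1.563, -0.01, 2.711]
force: [1.2, 0.4, 0.6]
width: 0.0006
```

Emit:
move_arm(deltas=[{"dp": [10,-35,0],"rotation": [0,0,0]},{"dp": [15,-30,-15],"rotation": [0,0,0]},{"dp": [10,0,-15],"rotation": [0,0,0]},{"dp": [0,0,0],"rotation": [0,0,0]},{"dp": [0,0,0],"rotation": [0,0,0]}])

```text
t: 5.85
eef_pos: [0.4459, 0.0656, 0.2077]
ee_rot: [-1.573, -0.003, 2.707]
force: [0.1, 0.4, 1.1]
width: 0.0005
```

```bash
python3 w.py w7
python3 - <<'E'
from h import *
f=pickle.load(open("w7.pkl","rb"));cv2.imwrite("pics/w7z.png",cv2.resize(f["pixels"][130:290,150:350,::-1],None,fx=3.7,fy=3.7,interpolation=cv2.INTER_CUBIC))
E
```

```text
5.85 [0.4459 0.0656 0.2077] [-1.5734 -0.0031  2.7074] [0.05 0.4  1.06]
red [254.37 201.04] 219 [0.484  0.1157 0.017 ] r 0.1667 ang -0.7668
blue [318.49 208.35] 243 [0.4484 0.0574 0.017 ] r 0.1659 ang -0.3531
yel [249.08 185.78] 245 [0.5034 0.0966 0.089 ] r 0.1395 ang -0.7643
```

View pics/w7.png

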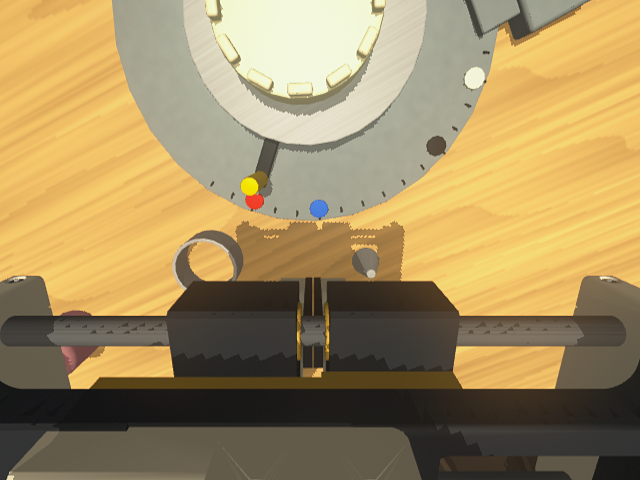

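View pics/w7z.png

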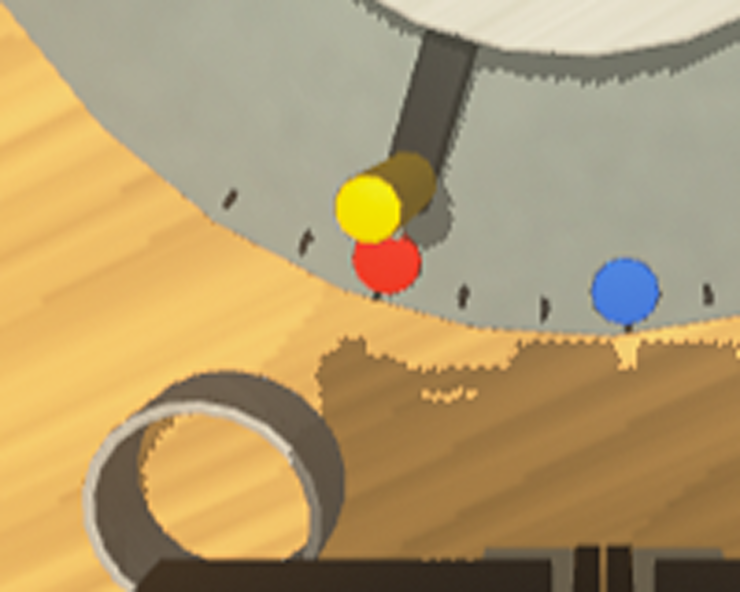

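```bash
cat > fine.py <<'E'
import sys
from lev import *
from scipy.optimize import least_squares
f=pickle.load(open(sys.argv[1]+".pkl","rb"));g=cv2.cvtColor(f["pixels"],cv2.COLOR_RGB2HSV)
def cen(m,x):
    k=np.zeros(g.shape[:2],np.uint8);a,b,c,d=x;k[b:d,a:c]=m[b:d,a:c]
    nn,l,s,ce=cv2.connectedComponentsWithStats(k);i=1+np.argmax(s[1:,4]);return ce[i],s[i],(l==i).astype(np.uint8)
hsv=lambda lo,hi:cv2.inRange(g,np.array(lo),np.array(hi))>0
def go(bl,bk,wh,rd,yl,arm,rows):
    px=[cen(hsv((100,120,80),(125,255,255)),bl),cen((g[...,2]<110)&(g[...,1]<90),bk),cen((g[...,2]>215)&(g[...,1]<70),wh)]
    D=np.array([ray(f,*p[0],.017)[:2] for p in px]);A=np.array([-.42,.42,.84]);print([tuple(p[0].round(1))+(p[1][4],) for p in px])
    r=least_squares(lambda p:(np.c_[p[0]-.166*np.cos(A+p[2]),p[1]-.166*np.sin(A+p[2])]-D).ravel(),[.6,0,0]);print("fit",r.x.round(4),(r.fun*1000).round(1))
    c0=r.x[:2];ang=lambda p:np.arctan2(c0[1]-p[1],c0[0]-p[0])-r.x[2]
    c,s,m=cen(hsv((0,140,100),(6,255,255)),rd);print("red area",s,"centroid ang",ang(ray(f,*c,.017)))
    P=max(cv2.findContours(m,0,1)[0],key=len)[:,0].astype(float);P=np.array([ray(f,*p,.017)[:2] for p in P])
    q=least_squares(lambda p:np.hypot(*(P-p).T)-.0097,P.mean(0),loss="soft_l1",f_scale=.0005).x;print("red circ",q.round(4),"r",np.hypot(*(q-c0)).round(4),"ang",ang(q).round(4))
    c,s,m=cen(hsv((24,180,150),(34,255,255)),yl);p=ray(f,*c,.089)[:2];print("post",p.round(4),np.hypot(*(p-c0)).round(4),ang(p).round(4))
    v=cv2.cvtColor(f["pixels"],cv2.COLOR_RGB2GRAY)
    for row in rows:
        x=v[row,arm[0]:arm[1]];k=np.where(x<90)[0]+arm[0];a,b=ray(f,k[0]-.5,row,.031)[:2],ray(f,k[-1]+.5,row,.031)[:2];p=(a+b)/2
        print(row,k[0],k[-1],"w",np.hypot(*(a-b)).round(4),"r",np.hypot(*(p-c0)).round(4),"ang",ang(p).round(4))
E
cat > f7.py <<'E'
from fine import *
go((300,190,340,225),(420,130,455,165),(455,60,495,95),(235,180,280,215),(230,170,270,200),(250,290),range(148,172,4))
E
python3 f7.py w7
```

```text
[(np.float64(318.5), np.float64(208.4), np.int32(247)), (np.float64(435.3), np.float64(145.0), np.int32(267)), (np.float64(474.3), np.float64(77.6), np.int32(337))]
fit [6.042e-01 5.000e-04 6.570e-02] [ 0.1  0.7 -0.6 -0.6  0.5 -0.1]
red area [245 193  19  17 219] centroid ang -0.8295974552565398
red circ [0.4849 0.1155] r 0.1657 ang -0.8322
post [0.5034 0.0966] 0.1393 -0.8265
148 262 277 w 0.0155 r 0.1086 ang -0.8196
152 261 275 w 0.0146 r 0.1126 ang -0.8226
156 260 274 w 0.0147 r 0.1166 ang -0.8214
160 259 273 w 0.0147 r 0.1205 ang -0.8203
164 257 272 w 0.0157 r 0.1247 ang -0.823
168 256 270 w 0.0148 r 0.1289 ang -0.8256
```

```bash
python3 go.py .480 .049 .207 2.712
```

```text
t 5.9 pos [0.4457 0.0653 0.2072] rot [-1.5728 -0.0037  2.7069] F [-0.6  -0.22  0.27] w 0.0008
tool mm [-38.    0.1   0.3] rows@40 0.9493834360309206
rot deg [ 0.11 -0.29  0.21]
```

Emit:
move_arm(deltas=[{"dp": [-19,0,0],"rotation": [0.1,-0.3,0.2]},{"dp": [-19,0,0],"rotation": [0,0,0]},{"dp": [0,30,0],"rotation": [0,0,0]},{"dp": [0,30,0],"rotation": [0,0,0]},{"dp": [0,30,0],"rotation": [0,0,0]}])

```text
t: 6.32
eef_pos: [0.4843, 0.046, 0.1177]
ee_rot: [-1.577, 0.006, 2.712]
force: [1.1, 0.9, -0.4]
width: 0.0001
```

```bash
python3 go.py .480 .049 .067 2.712
```

```text
t 6.3167 pos [0.4843 0.046  0.1177] rot [-1.5773  0.0061  2.7124] F [ 1.07  0.86 -0.43] w 0.0001
tool mm [ 5.4 50.6 -0.6] rows@40 1.2732087125702518
rot deg [ 0.37  0.03 -0.35]
```

Emit:
move_arm(deltas=[{"dp": [3,20,0],"rotation": [0.3,0,-0.3]},{"dp": [2,20,0],"rotation": [0,0,0]},{"dp": [0,9,0],"rotation": [0,0,0]},{"dp": [0,0,0],"rotation": [0,0,0]},{"dp": [0,0,0],"rotation": [0,0,0]}])

```text
t: 6.73
eef_pos: [0.4715, 0.0399, 0.0553]
ee_rot: [-1.556, -0.013, 2.706]
force: [0.5, -0.6, -0.5]
width: 0.0004
```

```bash
python3 go.py .4928 .0771 .067 2.712
```

```text
t 6.7333 pos [0.4715 0.0399 0.0553] rot [-1.5556 -0.0134  2.7061] F [ 0.47 -0.64 -0.49] w 0.0004
tool mm [ -3.4 -12.4 -42.5] rows@40 1.1099612205125005
rot deg [-0.87 -0.33  0.77]
```

Emit:
move_arm(deltas=[{"dp": [-2,-6,-6],"rotation": [-0.8,-0.3,0.7]},{"dp": [-1,-4,-7],"rotation": [0,0,0]},{"dp": [0,-1,-7],"rotation": [0,0,0]},{"dp": [0,0,-7],"rotation": [0,0,0]},{"dp": [0,0,0],"rotation": [0,0,0]}])

```text
t: 7.15
eef_pos: [0.489, 0.0652, 0.0701]
ee_rot: [-1.574, 0.003, 2.711]
force: [0.6, -0.1, -0.4]
width: 0.0005
```

```bash
python3 go.py .4928 .0771 .067 2.712
```

```text
t 7.15 pos [0.489  0.0652 0.0701] rot [-1.5744  0.003   2.7109] F [ 0.61 -0.11 -0.45] w 0.0005
tool mm [  1.5   3.2 -12.4] rows@40 0.322663974862914
rot deg [ 0.21 -0.06 -0.17]
```

Emit:
move_arm(deltas=[{"dp": [1.5,2.5,-5],"rotation": [0.2,0,-0.15]},{"dp": [0,0,-3],"rotation": [0,0,0]},{"dp": [0,0,0],"rotation": [0,0,0]}])

```text
t: 7.4
eef_pos: [0.4921, 0.0753, 0.0686]
ee_rot: [-1.573, 0.002, 2.712]
force: [-0.0, -0.6, 0.3]
width: 0.0005
```

```bash
python3 go.py .4928 .0771 .067 2.712; python3 m.py w8
```

```text
t 7.4 pos [0.4921 0.0753 0.0686] rot [-1.5730e+00  1.8000e-03  2.7122e+00] F [-0.02 -0.59  0.34] w 0.0005
tool mm [ 0.2  1.6 -2. ] rows@40 0.06367472092590848
rot deg [ 0.12  0.01 -0.1 ]
7.4 [0.4921 0.0753 0.0686] [-1.5730e+00  1.8000e-03  2.7122e+00] [-0.02 -0.59  0.34]
237 271 293 w 0.0141 r 0.1211 ang -0.7658
242 269 292 w 0.0147 r 0.1244 ang -0.7649
247 267 290 w 0.0148 r 0.1279 ang -0.7663
252 266 288 w 0.0142 r 0.1313 ang -0.7655
257 283 286 w 0.0025 r 0.133 ang -0.7249
scene post [370.03 246.  ] [367 236   7  21 123] [0.5038 0.0949] r 0.1381 ang -0.7577
```

Lever has not moved yet (−0.7655, at contact). Final nudge of about 1.5–2 mm.

Emit:
move_arm(deltas=[{"dp": [0,0,-1],"rotation": [0,0,0]},{"dp": [0,0,-1],"rotation": [0,0,0]},{"dp": [0,0,0],"rotation": [0,0,0]}])

```text
t: 7.75
eef_pos: [0.492, 0.0761, 0.0681]
ee_rot: [-1.571, 0.001, 2.712]
force: [0.0, -0.1, 0.2]
width: 0.0004
```

```bash
python3 m.py w9
```

```text
7.75 [0.492  0.0761 0.0681] [-1.5714e+00  6.0000e-04  2.7117e+00] [ 0.04 -0.07  0.2 ]
237 271 294 w 0.0146 r 0.1215 ang -0.7669
242 270 292 w 0.0141 r 0.1248 ang -0.766
247 268 290 w 0.0141 r 0.1283 ang -0.7674
252 266 289 w 0.0148 r 0.1317 ang -0.7665
257 284 287 w 0.0025 r 0.1333 ang -0.7239
scene post [370.02 246.  ] [367 236   8  21 124] [0.5034 0.0961] r 0.1392 ang -0.7618
```

Emit:
move_arm(deltas=[{"dp": [0,0,-1.3],"rotation": [0,0,0]},{"dp": [0,0,-0.6],"rotation": [0,0,0]},{"dp": [0,0,0],"rotation": [0,0,0]}])

```text
t: 8.1
eef_pos: [0.4925, 0.0771, 0.068]
ee_rot: [-1.57, 0.0, 2.711]
force: [0.1, -0.7, 0.2]
width: 0.0006
```

```bash
python3 m.py w10
```

```text
8.1 [0.4925 0.0771 0.068 ] [-1.5704e+00  3.0000e-04  2.7112e+00] [ 0.06 -0.72  0.24]
237 272 294 w 0.014 r 0.1217 ang -0.7729
242 270 292 w 0.0141 r 0.1251 ang -0.7741
247 268 291 w 0.0147 r 0.1285 ang -0.7731
252 266 289 w 0.0148 r 0.132 ang -0.7742
257 285 287 w 0.0019 r 0.1334 ang -0.7295
scene post [370.2  246.18] [367 236   8  22 125] [0.5034 0.0961] r 0.1392 ang -0.7618
```

Emit:
move_arm(deltas=[{"dp": [0,0,15],"rotation": [0,0,0]},{"dp": [0,0,20],"rotation": [0,0,0]},{"dp": [0,0,15],"rotation": [0,0,0]},{"dp": [0,-35,0],"rotation": [0,0,0]},{"dp": [0,-35,0],"rotation": [0,0,0]}])

```text
t: 8.62
eef_pos: [0.465, 0.027, 0.1328]
ee_rot: [-1.562, -0.01, 2.711]
force: [1.4, 0.4, 1.3]
width: 0.0004
```

Emit:
move_arm(deltas=[{"dp": [10,-35,0],"rotation": [0,0,0]},{"dp": [15,-30,-15],"rotation": [0,0,0]},{"dp": [10,0,-15],"rotation": [0,0,0]},{"dp": [0,0,0],"rotation": [0,0,0]},{"dp": [0,0,0],"rotation": [0,0,0]}])

```text
t: 9.03
eef_pos: [0.4464, 0.0673, 0.2084]
ee_rot: [-1.572, -0.003, 2.707]
force: [-0.5, 0.1, -0.4]
width: 0.0006
```

```bash
python3 w.py w11; python3 f7.py w11;python3 - <<'E'
from h import *
f=pickle.load(open("w11.pkl","rb"));cv2.imwrite("pics/w11z.png",cv2.resize(f["pixels"][130:290,150:350,::-1],None,fx=3.7,fy=3.7,interpolation=cv2.INTER_CUBIC))
E
```

```text
9.0333 [0.4464 0.0673 0.2084] [-1.5718 -0.0029  2.7071] [-0.5   0.07 -0.43]
red [255.75 200.49] 230 [0.4843 0.1156 0.017 ] r 0.1665 ang -0.7675
blue [319.83 207.85] 241 [0.4485 0.0573 0.017 ] r 0.1658 ang -0.353
yel [249.92 185.02] 242 [0.504  0.0973 0.089 ] r 0.1396 ang -0.7712
[(np.float64(319.8), np.float64(207.8), np.int32(244)), (np.float64(436.2), np.float64(144.7), np.int32(258)), (np.float64(475.3), np.float64(77.4), np.int32(335))]
fit [6.044e-01 5.000e-04 6.520e-02] [ 0.1  0.9 -0.6 -0.8  0.5 -0. ]
red area [247 192  18  17 230] centroid ang -0.8294983467993873
red circ [0.4849 0.1155] r 0.1658 ang -0.8314
post [0.504  0.0973] 0.1394 -0.8326
148 263 277 w 0.0146 r 0.1092 ang -0.8269
152 262 276 w 0.0146 r 0.1132 ang -0.8255
156 260 275 w 0.0157 r 0.1173 ang -0.8281
160 259 273 w 0.0147 r 0.1214 ang -0.8306
164 258 272 w 0.0148 r 0.1254 ang -0.8292
168 257 271 w 0.0148 r 0.1294 ang -0.8279
```

View pics/w11z.png

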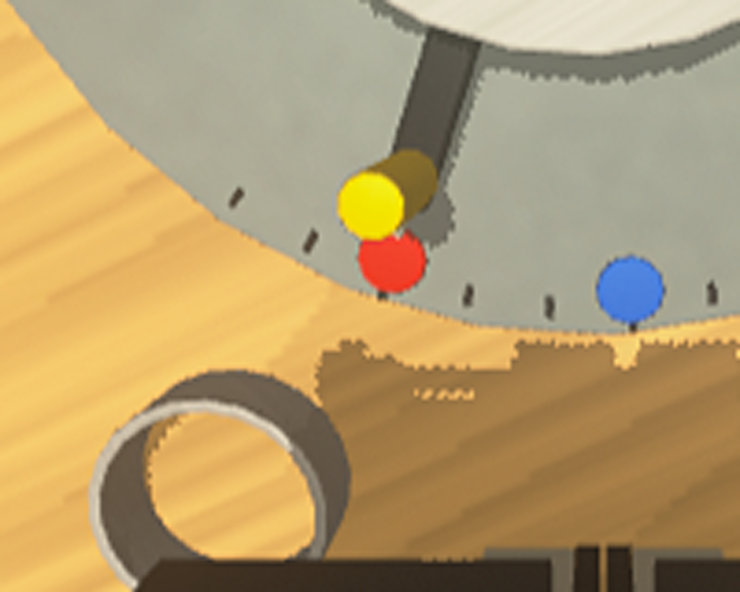

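Pointer and red dot agree within about 0.5 mm (post −0.833, red −0.831). Next, over to the button.

```bash
python3 go.py .515 -.196 .2 2.712
```

```text
t 9.0833 pos [0.4462 0.067  0.208 ] rot [-1.5712 -0.0035  2.7066] F [ 0.18 -0.01 -0.6 ] w 0.0004
tool mm [-173.3    7.3  209.5] rows@40 6.79960565003974
rot deg [ 0.02 -0.31  0.2 ]
```

Emit:
move_arm(deltas=[{"dp": [-12,0,15],"rotation": [0,0,0]},{"dp": [-25,0,30],"rotation": [0,0,0]},{"dp": [-25,0,30],"rotation": [0,0,0]},{"dp": [-25,0,30],"rotation": [0,0,0]},{"dp": [-25,0,30],"rotation": [0,0,0]}])

```text
t: 9.5
eef_pos: [0.4893, -0.1067, 0.2042]
ee_rot: [-1.57, -0.007, 2.716]
force: [1.5, 0.8, -0.6]
width: 0.0007
```

Emit:
move_arm(deltas=[{"dp": [-25,0,30],"rotation": [0,0,0]},{"dp": [-20,0,25],"rotation": [0,0,0]},{"dp": [-10,0,12],"rotation": [0,0,0]},{"dp": [0,0,0],"rotation": [0,0,0]},{"dp": [0,0,0],"rotation": [0,0,0]}])

```text
t: 9.92
eef_pos: [0.508, -0.2059, 0.1962]
ee_rot: [-1.565, -0.019, 2.706]
force: [-0.2, 0.6, 0.1]
width: 0.0001
```

```bash
python3 go.py .515 -.196 .2 2.712;python3 w.py w12
```

```text
t 9.9167 pos [ 0.508  -0.2059  0.1962] rot [-1.5648 -0.0189  2.7056] F [-0.24  0.58  0.07] w 0.0001
tool mm [ -2.1  -3.9 -12. ] rows@40 0.3187523769442874
rot deg [-0.34 -0.36  1.08]
9.9167 [ 0.508  -0.2059  0.1962] [-1.5648 -0.0189  2.7056] [-0.24  0.58  0.07]
grn [300.25 166.38] 794 [ 0.558  -0.2188  0.052 ] r 0.2236 ang 1.3631
```

View pics/w12.png

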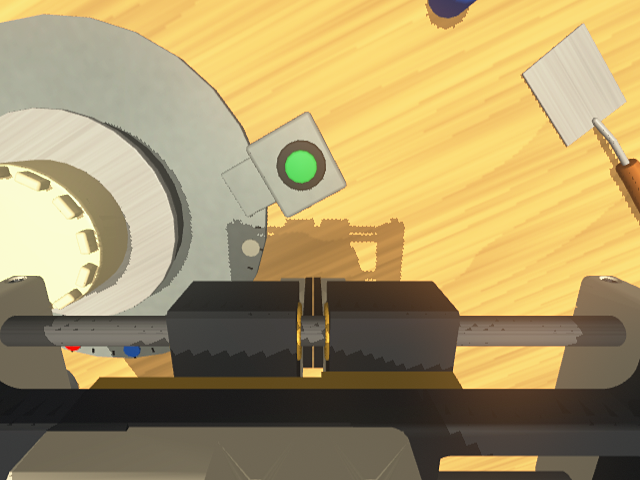

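```bash
python3 - <<'E'
from h import *
f=pickle.load(open("w12.pkl","rb"));Z=f["z_map"];M=f["cam_to_world"]
for u in range(268,336,3):
    z=Z[167,u];p=M[:3,:3]@np.array([(u-f["cx"])/f["fx"]*z,(167-f["cy"])/f["fy"]*z,z])+M[:3,3];print(u,f["pixels"][167,u],p.round(4))
E
python3 go.py .5585 -.2185 .08 2.712
```

```text
268 [190 190 168] [ 0.5689 -0.1893  0.0302]
271 [191 191 169] [ 0.5677 -0.1918  0.0297]
274 [192 191 169] [ 0.5664 -0.1943  0.029 ]
277 [87 78 63] [ 0.5657 -0.1982  0.0395]
280 [97 87 72] [ 0.5646 -0.2009  0.0409]
283 [97 85 71] [ 0.5634 -0.2033  0.04  ]
286 [ 90 214  92] [ 0.5627 -0.2069  0.05  ]
289 [ 99 224 102] [ 0.5616 -0.2093  0.0506]
292 [ 99 224 103] [ 0.5605 -0.2118  0.0509]
295 [103 226 106] [ 0.5594 -0.2142  0.0505]
298 [105 227 107] [ 0.5583 -0.2167  0.0514]
301 [106 228 108] [ 0.5571 -0.2191  0.0509]
304 [105 227 105] [ 0.556  -0.2215  0.0511]
307 [107 226 105] [ 0.5549 -0.2239  0.0504]
310 [106 225 103] [ 0.5538 -0.2263  0.0513]
313 [107 225 103] [ 0.5526 -0.2287  0.0509]
316 [ 93 170  72] [ 0.5515 -0.2311  0.0504]
319 [109  90  69] [ 0.5495 -0.2334  0.0412]
322 [110  91  70] [ 0.5484 -0.2359  0.0418]
325 [105  86  65] [ 0.547  -0.2384  0.0399]
328 [204 198 173] [ 0.5446 -0.241   0.0284]
331 [204 198 172] [ 0.5435 -0.2436  0.0295]
334 [196 189 162] [ 0.5423 -0.2462  0.0292]
t 9.9667 pos [ 0.5078 -0.2055  0.1961] rot [-1.5647 -0.0193  2.7062] F [ 0.12 -0.24 -0.69] w 0.0002
tool mm [-53.7 115.  -10.3] rows@40 3.183653012046847
rot deg [-0.35 -0.33  1.1 ]
```

Emit:
move_arm(deltas=[{"dp": [-27,0,-5],"rotation": [-0.3,-0.3,1.0]},{"dp": [-27,0,-5],"rotation": [0,0,0]},{"dp": [0,0,0],"rotation": [0,0,0]},{"dp": [0,30,0],"rotation": [0,0,0]},{"dp": [0,30,0],"rotation": [0,0,0]}])

```text
t: 10.38
eef_pos: [0.5645, -0.2173, 0.1388]
ee_rot: [-1.573, 0.007, 2.716]
force: [0.2, -0.1, -1.2]
width: 0.0006
```

```bash
python3 go.py .5585 -.2185 .07 2.712
```

```text
t 10.3833 pos [ 0.5645 -0.2173  0.1388] rot [-1.5727  0.0069  2.7155] F [ 0.19 -0.15 -1.19] w 0.0006
tool mm [ 5.4 68.8  3.7] rows@40 1.7266160427856843
rot deg [ 0.11  0.2  -0.4 ]
```

Emit:
move_arm(deltas=[{"dp": [3,20,2],"rotation": [0.1,0.2,-0.4]},{"dp": [2,20,2],"rotation": [0,0,0]},{"dp": [0,15,0],"rotation": [0,0,0]},{"dp": [0,8,0],"rotation": [0,0,0]},{"dp": [0,0,0],"rotation": [0,0,0]}])

```text
t: 10.8
eef_pos: [0.5523, -0.213, 0.0667]
ee_rot: [-1.569, -0.011, 2.717]
force: [-1.1, 0.2, 0.8]
width: 0.0009
```

```bash
python3 go.py .5585 -.2185 .052 2.712
```

```text
t 10.8 pos [ 0.5523 -0.213   0.0667] rot [-1.5689 -0.0105  2.7171] F [-1.09  0.25  0.77] w 0.0009
tool mm [-8.1 14.6  2.4] rows@40 0.4214576091280005
rot deg [-0.11  0.3   0.6 ]
```

Emit:
move_arm(deltas=[{"dp": [-8,0,2],"rotation": [0,0.3,0.6]},{"dp": [0,0,0],"rotation": [0,0,0]},{"dp": [0,5,0],"rotation": [0,0,0]},{"dp": [0,4,0],"rotation": [0,0,0]},{"dp": [0,0,0],"rotation": [0,0,0]}])

```text
t: 11.22
eef_pos: [0.5617, -0.2176, 0.0606]
ee_rot: [-1.57, 0.006, 2.714]
force: [-0.2, -0.3, 0.5]
width: 0.0005
```

```bash
python3 go.py .5585 -.2185 .046 2.712
```

```text
t 11.2167 pos [ 0.5617 -0.2176  0.0606] rot [-1.5703  0.0062  2.714 ] F [-0.23 -0.26  0.47] w 0.0005
tool mm [ 2.6 14.6  2.1] rows@40 0.37501753925845077
rot deg [-0.03  0.11 -0.35]
```

Emit:
move_arm(deltas=[{"dp": [2,3,2],"rotation": [0,0,-0.3]},{"dp": [0,3,0],"rotation": [0,0,0]},{"dp": [0,2,0],"rotation": [0,0,0]},{"dp": [0,2,0],"rotation": [0,0,0]}])

```text
t: 11.55
eef_pos: [0.5596, -0.219, 0.0511]
ee_rot: [-1.571, 0.003, 2.714]
force: [-0.1, -0.1, 1.7]
width: 0.0005
```

Emit:
move_arm(deltas=[{"dp": [0,2,0],"rotation": [0,0,0]},{"dp": [0,2,0],"rotation": [0,0,0]}])

```text
t: 11.72
eef_pos: [0.5596, -0.219, 0.047]
ee_rot: [-1.571, 0.003, 2.714]
force: [-1.2, 0.9, 2.6]
width: 0.0005
```

```bash
python3 go.py .5585 -.2185 .046 2.712
```

```text
t 11.7167 pos [ 0.5596 -0.219   0.047 ] rot [-1.5712  0.0028  2.7137] F [-1.22  0.94  2.61] w 0.0005
tool mm [ 1.2  1.  -0. ] rows@40 0.03991136558152188
rot deg [ 0.02  0.1  -0.16]
```

Emit:
move_arm(deltas=[{"dp": [0,1,0],"rotation": [0,0,0]},{"dp": [0,0.5,0],"rotation": [0,0,0]}])

```text
t: 11.88
eef_pos: [0.5596, -0.2191, 0.0462]
ee_rot: [-1.571, 0.003, 2.714]
force: [-3.5, 2.2, 9.8]
width: 0.0003
```

Emit:
move_arm(deltas=[{"dp": [0,1,0],"rotation": [0,0,0]},{"dp": [0,0.5,0],"rotation": [0,0,0]}])

```text
t: 12.05
eef_pos: [0.5596, -0.219, 0.0463]
ee_rot: [-1.57, 0.003, 2.715]
force: [-2.0, 1.7, 4.4]
width: 0.0005
```

Emit:
move_arm(deltas=[{"dp": [0,2,0],"rotation": [0,0,0]},{"dp": [0,2,0],"rotation": [0,0,0]}])

```text
t: 12.22
eef_pos: [0.5597, -0.2191, 0.0459]
ee_rot: [-1.57, 0.004, 2.717]
force: [-9.3, 5.3, 24.6]
width: 0.0002
```

At the stop (z 0.046, force rising). Releasing.

Emit:
move_arm(deltas=[{"dp": [0,-5,0],"rotation": [0,0,0]},{"dp": [0,-10,0],"rotation": [0,0,0]},{"dp": [0,-25,0],"rotation": [0,0,0]},{"dp": [0,-35,0],"rotation": [0,0,0]},{"dp": [0,-35,0],"rotation": [0,0,0]}])

```text
t: 12.63
eef_pos: [0.5546, -0.218, 0.1532]
ee_rot: [-1.566, -0.009, 2.716]
force: [0.5, -1.1, 0.8]
width: 0.0008
```

Emit:
move_arm(deltas=[{"dp": [10,-25,20],"rotation": [0,0,0]},{"dp": [20,0,25],"rotation": [0,0,0]},{"dp": [20,0,25],"rotation": [0,0,0]},{"dp": [0,0,0],"rotation": [0,0,0]},{"dp": [0,0,0],"rotation": [0,0,0]}])

```text
t: 13.05
eef_pos: [0.483, -0.2637, 0.1912]
ee_rot: [-1.568, 0.008, 2.719]
force: [-0.1, 0.3, 0.2]
width: 0.0004
```

```bash
python3 w.py w13
python3 - <<'E'
from lev import *
from station import arm
for n in("scene","top"):
    f=arm.grab_frame(n);pickle.dump(f,open(n+"13.pkl","wb"));cv2.imwrite(f"pics/{n}13.png",f["pixels"][:,:,::-1])
    g=pickle.load(open(n+"0.pkl","rb"))
    for k,(lo,hi,z) in COL.items():
        w=(220,200,420,340)
        print(n,k,[(c,s[4],ray(x,*c,z).round(4)) for x in(g,f) for c,s in blobs(x,lo,hi,w,20)])
    Z=f["z_map"]
    M=f["cam_to_world"]
    for c,s in blobs(f,*COL["grn"][:2],(220,200,420,340),20):
        z=Z[int(c[1]),int(c[0])];print("btn z",(M[:3,:3]@np.array([(c[0]-f["cx"])/f["fx"]*z,(c[1]-f["cy"])/f["fy"]*z,z])+M[:3,3]).round(4))
scene(pickle.load(open("scene13.pkl","rb")))
E
```

```text
13.05 [ 0.483  -0.2637  0.1912] [-1.5684  0.0076  2.7189] [-0.12  0.29  0.2 ]
blue [392.91   1.94] 98 [ 0.629  -0.4063  0.017 ] r 0.407 ang 1.6319
grn [230.65 171.94] 814 [ 0.5578 -0.2192  0.052 ] r 0.224 ang 1.3624
scene red [(array([377.86, 255.82]), np.int32(28), array([0.4894, 0.118 , 0.017 ])), (array([378.  , 255.85]), np.int32(27), array([0.4894, 0.1184, 0.017 ]))]
scene blue [(array([359.5, 241.5]), np.int32(24), array([0.4521, 0.0591, 0.017 ])), (array([359.5, 241.5]), np.int32(24), array([0.4521, 0.0591, 0.017 ]))]
scene yel []
scene grn [(array([245.45, 237.54]), np.int32(91), array([ 0.5658, -0.214 ,  0.052 ])), (array([245.42, 237.54]), np.int32(95), array([ 0.5658, -0.2141,  0.052 ]))]
btn z [ 0.5634 -0.2155  0.0495]
top red [(array([263.95, 258.07]), np.int32(44), array([0.4859, 0.1162, 0.017 ])), (array([263.95, 258.07]), np.int32(44), array([0.4859, 0.1162, 0.017 ]))]
top blue [(array([288.5, 272.5]), np.int32(42), array([0.4487, 0.0581, 0.017 ])), (array([288.5, 272.5]), np.int32(42), array([0.4487, 0.0581, 0.017 ]))]
top yel []
top grn [(array([402.86, 219.77]), np.int32(99), array([ 0.5587, -0.2174,  0.052 ]))]
scene post [370.19 246.13] [367 236   8  22 127] [0.5034 0.0961] r 0.1392 ang -0.7618
```

View pics/scene13.png

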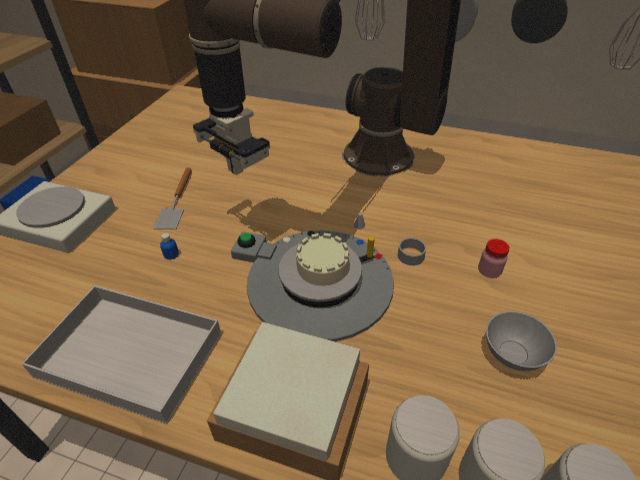

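View pics/top13.png

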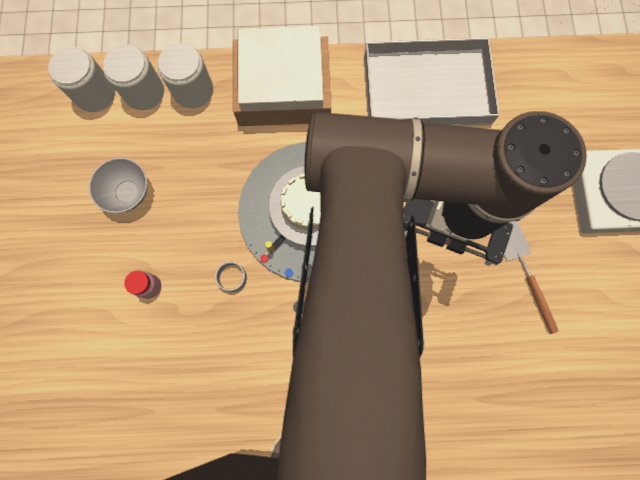

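The scene and top views show the post at (370,246) and (268,244), beside the red dot. The button is at its starting pixel in the scene view, and the cake and the loose items I can see are where they stood. Handing in.

Run:
```python
from lev import *
f=pickle.load(open("top13.pkl","rb"))
for c,s in blobs(f,(20,130,120),(32,255,255),(255,235,285,256),10):
    p=ray(f,*c,.089)[:2];d=p-C;print(c,s[4],p,np.hypot(*d),np.arctan2(-d[1],-d[0]))
from station import arm
print(arm.get_state()["qd"].round(3));print(arm.job_done())
```

```text
[268.14 244.37] 35 [0.50367683 0.09805855] 0.1403577306266149 -0.7734851641413478
[ 0.009  0.016  0.002 -0.001  0.002 -0.002]
the job is handed in; nothing more can be done
None
```

The lever is at the red dot, the green button was pressed and sprang back, and I have handed the job in (about 13 s of the 45 s used). I don't know the verdict, as handing in reports none.

**Lever:** I pushed the post round with the back of the shut fingers, without gripping. It took two passes, the second a nudge of about 1 mm.
- **Wrist view:** the post was at −0.833 rad and the red dot's fitted centre at −0.831. The lever arm's own edges read about −0.828, so these agree within about 1 mm at the dot.
- **Top view after the button press:** the lever was at −0.7735 in world angle, the same as the computed target.
- **Disagreement:** the scene camera read −0.762. That camera showed offsets of several millimetres, which I only roughly corrected, so I gave its reading less weight.

**Button:** I pressed it to its stop. The fingertips stopped 46 mm above the bench, with the force rising to about 25 N upward. After release, it was back at its starting pixel in the scene view.

**Everything else:** the cake and the loose items I could see looked unmoved. I compared them by eye, not by measuring each one. The arm hid part of the cake and the nozzle in the final top view, but both show in the scene view.

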